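Hang the inspection camera head on the spring-balanced arm

ROBOT

A 7-joint arm with a two-finger parallel gripper is mounted at the origin on the work surface. World frame = base frame: x ahead of the robot, y to its left, z up, the work surface at z = 0. Lengths are in m, angles in rad, forces in N, time in s.
With the tool pointing down it reaches from about 0.425 to 0.875 m from the base axis. Payload 4.7 kg.
Tool frame: the origin (TCP) lies between the finger pads; the fingertips stand 14 mm ahead of it and the grasp point (between the pads) lies 5 mm behind it; z points along the fingers, y is the line along which they close (so a half turn about z gives the same grasp; the last joint's range is limited). The gripper opens to 87 mm and grips with 3 to 60 N. Pads are 19 mm wide; open, the fingers measure 117 mm over their backs; the gripper's body (75 mm by 190 mm) begins 51 mm behind the grasp point.
Start: joints at [1.25, 0.321, -0.07, 1.45, 0.023, 1.371, -0.057], TCP at [0.214, -0.614, 0.237] pointing down, gripper open.
Joint ranges: [-2.86, 2.86], [-0.3, 2.09], [-1.38, 1.24], [0.06, 2.45], [-1.56, 4.7], [0.09, 2.05], [-2.69, 2.69]. Speed limits (rad/s): [2.57, 2.57, 3.14, 3.14, 3.14, 3.14, 3.14].

INTERFACE

Orientations are given as a rotation vector (axis times angle).
In Python, from bench import ctrl gives the robot as it stands.
- The arm moves only by the shell command python3 -m inch 'ROWS' [OPENING] [FORCE]. ROWS is JSON, a list of rows, each a list of 6 numbers: the shift along the world's x, y, z in mm, then the turn, a rotation vector about the world's x, y, z in degrees. In form: [[tx, ty, tz, rx, ry, rz], ...]. A call has 1 to 20 rows; each row is the pose to reach, as a shift and turn from the pose commanded when the call began; what a row does not reach only later rows make up. A row lasts 1/8 s, in which the tool goes at most 62.5 mm and 10.7 degrees, less where a joint would pass 70% of its speed; a pose out of reach is approached as far as the arm can. A call with a gripper value outside its range is refused whole. OPENING is the finger opening in mm, from 0 to 87, set as the call begins (- or left out, the last holds). The fingers move at their own pace and stop on an object; FORCE is the grip in N (left out, the last holds). Time passes only in rows, so rows that repeat a pose let the fingers close. It gives the time, the measured TCP pose, the force, the opening and the grip force at its end, in the units of the state.
- ctrl.get_state(): the state, without advancing time (a new reading comes with each control period).
- ctrl.get_image(name): name is "side" or "top" or "wrist"; returns (picture, depth): 420x560x3 uint8, red, green, blue; 420x560 float32, m along the optical axis (not along the pixel's ray), 0 where there is no reading.
- ctrl.camera_params(name): a dict with "mtx" (3x3 intrinsics, pixels), "dist_coeffs" ([k1, k2, p1, p2, k3] as OpenCV has them; the pictures are not rectified), "T" (4x4, takes a point from camera to world coordinates). Camera axes: x right, y down, z forward; pixel columns grow to the right and rows downward; lengths in m; the calibration is good to about 2 mm. A picture is of the moment at which its call begins: read the wrist's pose just before it. camera_params takes no time and is no camera call; for the wrist camera it gives the pose at the moment of the call.
- ctrl.close_job(): hands the job in; it is judged then, once.
The state is a dict: "time": time; "joint_positions": joint angles; "qd": joint speeds; "joint_torque": joint torques, N m; "position": TCP position; "tool_rot": TCP orientation; "ft_force": force on the tool from outside, world axes, zero at the start; "torque": the same for the moment, N m; "grip_width": opening from 0.0 (shut) to 1.0 (fully open); "grip_force": force on a finger pad.
Only numpy, scipy, OpenCV 4.12 (cv2) and the standard library are available. Lean on these libraries where they do the work, as an engineer would, in place of code of your own. Each camera call takes 0.05 s, during which the arm holds its last target. There are 200 camera calls.

TASK

Pick up the black inspection camera head from its rubber pad and hang it on the spring-balanced arm, its collar fully down in the recess of the orange fork. The arm sinks under the weight: ease it down slowly, without forcing the fork, and let go only once the arm carries the whole weight and has come to rest, so that it neither drops nor springs back. Leave the brass sample, the jar and the tray where they are.

Things in the scene. Friction and masses are not known exactly. Their poses are not given: they have to be found in the camera images.
- grip (a point): centre of the camera's black grip head (26 mm across, 44 mm tall, blue band), where it is grasped; on the camera's axis, 138 mm above its bottom, 20 mm below its top, 32 mm above the collar's underside; z up
- camera: the loose round camera head, upright, 158 mm tall, 0.30 to 0.70 kg (varies); origin at the centre of its bottom. From the bottom up: black lens body 56 mm across, 0 to 70 mm; aluminium neck 14 mm across, 70 to 106 mm; aluminium collar 44 mm across, 106 to 114 mm, lower edge chamfered 3 mm; grip head 114 to 158 mm. It starts standing on a fixed grey rubber pad 110 mm across, 6 mm thick
- collar (a point): centre of the underside of the camera's collar, on its axis, 106 mm above the bottom; it comes to rest on the seat point. z is the camera's axis
- seat (a point): centre of the fork's recess, on the top face of the tines. Axes always level: x points back along the arm to the stand, y across, z up. The fork opens to -x. Lips 5 mm high, 4 mm thick on all four sides (the slot interrupts the front one) bound a 50 x 50 mm recess for the 44 mm collar. Bring the neck in along +x, collar above the lips, lens body under the tines
- fork: the orange fork with its grey hub, always level; origin on the arm's front pivot, 62 mm behind the seat point (+x) at the same height; the hub rises 13 mm above it. Two tines 8 mm thick leave a slot 22 mm wide for the neck, closed 12 mm behind the seat point and open in front, with flared lead-ins to 52 mm ahead of it
- balance_arm (a joint): how far the arm has sunk (rad): 0 when empty and raised against its upper stop (sloping 0.30 rad above level), lower stop 0.64. Slope above level = 0.30 - value. A spring holds it up: it starts to sink at about 1.5 N on the fork, then about 1 mm per 0.04 N; under the camera it rests at about 0.13 to 0.54. Little damping: let go too early or pressed too deep, it bounces
- pivot (a point): rear pivot of the arm, 200 mm above the bench; x points away from the fork. Blue parallelogram bars, 240 mm from rear to front pivot, keep the fork level: seat = pivot - x*(62 + 240 cos(slope)) mm + z*240 sin(slope) mm. So a sinking fork also moves some mm away from the stand. The white stand around the pivot is 228 mm high; its foot carries a black sample stage below the fork
- sample: bystander: brass disc 36 mm across, 12 mm high, on the black round stage (104 mm across, 8 mm high) below the fork; origin at the centre of its underside; leave alone
- jar: bystander: closed amber jar 52 mm across, 65 mm high; origin at the centre of its underside; leave alone
- tray: bystander: white divided tray 90 x 120 x 28 mm; origin at the centre of its underside; leave alone
Things that resemble listed ones, but are neither listed nor needed, are in the scene too. There is more than one size of the camera; the job needs the largest.

How it is judged:
On the way, in this order (a step that is already met when the one before it is completed fails the run):
1. the camera is lifted clear of its pad (height (world z) of camera above 0.05 m), for 0.1 s.
2. the collar sits in the fork's recess and the arm has sunk under it by at least 0.08 rad, while the gripper still holds the camera (horizontal distance between collar and seat below 0.006 m and z of collar in the frame of seat between -0.003 and 0.0035 m and value of joint balance_arm above 0.08 rad and contact force between the fingers and camera above 0.5 N), for 0.2 s.
At the end, for the whole second after the job is handed in: the released camera hangs upright (within 0.08 rad) in the fork, its collar flat in the recess (underside within 6 mm sideways and about 3 mm in height of the seat point), the arm sunk by 0.08 to 0.60 rad and at rest (under 0.06 rad/s), and sample, jar and tray within 15 mm of where they started (horizontal distance between collar and seat below 0.006 m and z of collar in the frame of seat between -0.003 and 0.0035 m and angle between camera's own z axis and vertical below 0.08 rad and value of joint balance_arm between 0.08 and 0.6 rad and velocity of joint balance_arm between -0.06 and 0.06 rad/s and linear speed of camera below 0.02 m/s and distance of each of sample, jar, tray from where it was at the start of the episode below 0.015 m); the robot touches nothing.
It fails at once if the arm drops or springs back (faster than 0.35 rad/s) (velocity of joint balance_arm above 0.35 rad/s or velocity of joint balance_arm below -0.35 rad/s).
It fails at once if the fork is forced (more than 20 N on it) (contact force between fork and anything else above 20 N).
It fails at once if a bystander is pushed away by more than 15 mm (distance of any of sample, jar, tray from where it was at the start of the episode above 0.015 m).
It also fails if it takes over 64 s, if anything falls off the work surface, if the arm or the gripper's body presses on something with over 40 N, if the wrist force passes 120 N, or if a joint passes its speed limit or range.

## Working session

There is one attempt and no reset: what is moved stays moved. The work goes in short steps, Python scripts to look and compute and a shell command to move; the robot and the scene stay as the last step left them, time stands still between calls to the robot, and variables do not carry over. Pictures are saved under pics/ and viewed, at most 10 in all, crops included, and the job is handed in when it is done.

```bash
mkdir -p pics; cat > h.py <<'E'
import numpy as np,cv2
from bench import ctrl
def grab(n):
    p=ctrl.camera_params(n); im,d=ctrl.get_image(n)
    np.savez('pics/%s.npz'%n,im=im,d=d,K=p['mtx'],D=p['dist_coeffs'],T=p['T']); return im,d
def cloud(n):
    z=np.load('pics/%s.npz'%n); d=z['d']; v,u=np.mgrid[:d.shape[0],:d.shape[1]]
    uv=np.stack([u,v],-1).reshape(-1,1,2).astype(float)
    r=cv2.undistortPoints(uv,z['K'],z['D']).reshape(-1,2)
    P=np.c_[r,np.ones(len(r))]*d.reshape(-1,1)
    P=P@z['T'][:3,:3].T+z['T'][:3,3]; P=P.reshape(*d.shape,3); P[d==0]=np.nan
    return z['im'],P
E
python3 - <<'E'
from h import *
for n in('side','top'):
    im,d=grab(n); cv2.imwrite('pics/%s1.png'%n,im[...,::-1])
s=ctrl.get_state(); print(s['position'],s['tool_rot'],s['time'],s['ft_force'])
E
```

```text
[ 0.21336968 -0.61347278  0.23556861] [-3.09600320e+00 -5.23188748e-01  5.99730341e-04] 0.1 [ 0.31878753  0.4641485  -0.58374932]
```

View pics/side1.png

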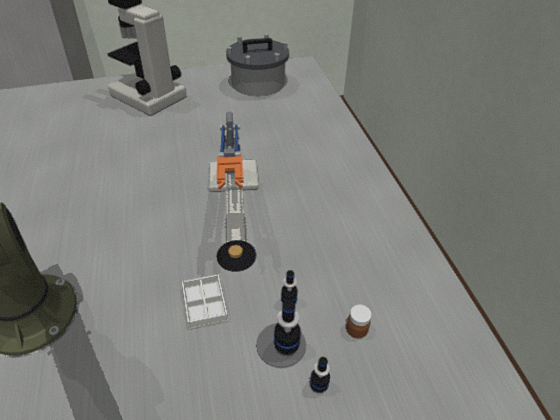

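View pics/top1.png

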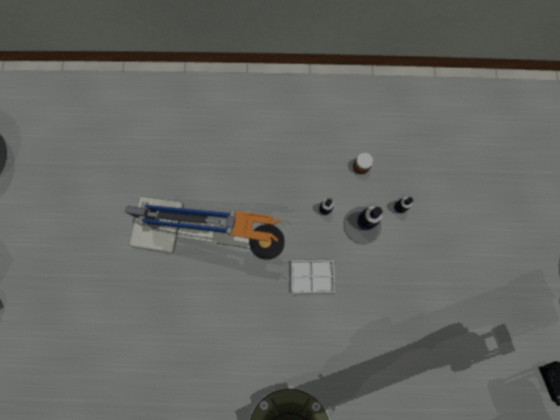

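The side view shows the large camera on its pad at (288,335) and the fork at (231,170). In the top view the large camera's head is at (374,213), with decoys at (327,206) and (404,203). The fork is at (255,225), opening right, and the jar and tray are at (363,162) and (312,277).

```bash
python3 - <<'E'
from h import *
im,P=cloud('top'); hsv=cv2.cvtColor(im,cv2.COLOR_RGB2HSV)
def st(m,t): 
    q=P[m]; print(t,len(q),np.nanmedian(q,0).round(4),np.nanmin(q,0).round(3),np.nanmax(q,0).round(3))
v,u=np.mgrid[:420,:560]
reg=lambda a,b,c,d:(u>=a)&(u<=b)&(v>=c)&(v<=d)
z=P[...,2]
st(reg(350,395,190,240)&(z>.15),'grip'); st(reg(350,395,190,240)&(z>.1)&(z<.13),'collar'); st(reg(340,390,200,245)&(z>.002)&(z<.012),'pad')
org=(hsv[...,0]<15)&(hsv[...,1]>150)&reg(225,285,200,250)&(z>.1)
st(org,'orange'); 
q=P[org]; print('z hist',np.histogram(q[:,2],8))
blue=(hsv[...,0]>100)&(hsv[...,0]<130)&(hsv[...,1]>120)&reg(130,235,195,240)&(z>.1)
b=P[blue]; st(blue,'blue'); c=b.mean(0); w=np.linalg.svd(b-c)[2]; print('dir',w[0], np.arctan2(w[0][1],w[0][0]))
# orange extents along axis
for bl in (0,):
    x=w[0,:2]/np.linalg.norm(w[0,:2]); x=x if x[1]>0 else -x; y=np.array([-x[1],x[0]])
    top=q
    print('x',x,'along',np.percentile(top[:,:2]@x,[0,2,50,98,100]).round(4),'across',np.percentile(top[:,:2]@y,[0,2,50,98,100]).round(4), 'blue across',(b[:,:2]@y).mean())
st(reg(120,240,190,260)&(z>.2),'stand')
st(reg(350,380,145,178)&(z>.05),'jar'); st(reg(285,340,255,298)&(z>.015),'tray')
for r,n in((reg(315,338,190,220),'d1'),(reg(393,418,190,216),'d2')): st(r&(z>.06),n)
print(ctrl.camera_params('top')['T'][:3,3],ctrl.camera_params('wrist')['T'])
E
```

```text
grip 89 [ 0.5756 -0.2111  0.1634] [ 0.564 -0.224  0.15 ] [ 0.589 -0.2    0.168]
collar 100 [ 0.5673 -0.2058  0.1196] [ 0.556 -0.234  0.114] [ 0.597 -0.193  0.128]
pad 836 [ 0.5538 -0.1923  0.0049] [ 0.507 -0.288  0.002] [ 0.643 -0.14   0.012]
orange 679 [0.5187 0.1055 0.2708] [0.484 0.04  0.263] [0.547 0.145 0.279]
z hist (array([  2,  20, 111, 244, 163,  77,  45,  17]), array([0.2629192 , 0.26495823, 0.26699725, 0.26903628, 0.27107531,
       0.27311434, 0.27515337, 0.2771924 , 0.27923143]))
blue 622 [0.5434 0.2584 0.2358] [0.502 0.154 0.158] [0.572 0.375 0.277]
dir [-0.12798648 -0.9304223   0.34341491] -1.7074958285696322
x [0.13627415 0.99067116] along [0.1057 0.1161 0.175  0.2083 0.2114] across [-0.5251 -0.5239 -0.4973 -0.4701 -0.4683] blue across -0.49753134829331935
stand 1831 [0.5366 0.2459 0.2369] [0.49  0.124 0.2  ] [0.58  0.411 0.287]
jar 202 [ 0.7428 -0.2023  0.0644] [ 0.721 -0.225  0.051] [ 0.767 -0.182  0.071]
tray 326 [ 0.417  -0.0586  0.0257] [ 0.371 -0.122  0.015] [ 0.461 -0.001  0.034]
d1 95 [ 0.608  -0.0942  0.0816] [ 0.596 -0.111  0.072] [ 0.625 -0.083  0.112]
d2 102 [ 0.6177 -0.3104  0.0864] [ 0.607 -0.327  0.074] [ 0.634 -0.3    0.114]
[0.36180351 0.03224688 1.24306767] [[ 0.32773222 -0.91157259 -0.24824788  0.28227069]
 [-0.94476758 -0.31688597 -0.0836511  -0.59017232]
 [-0.00241222  0.26195171 -0.96507797  0.38501062]
 [ 0.          0.          0.          1.        ]]
```

```bash
python3 -m inch '[[36,40,10,0,0,6],[72,80,20,0,0,13],[109,121,30,0,0,19],[145,161,30,0,0,25],[181,201,30,0,0,32],[217,241,30,0,0,38],[253,281,30,0,0,44],[290,322,30,0,0,51],[326,362,30,0,0,57],[350,390,30,0,0,63],[362,402,30,0,0,63],[362,402,30,0,0,63],[362,402,30,0,0,63]]' 87
python3 - <<'E'
from h import *
im,d=grab('wrist'); cv2.imwrite('pics/w1.png',im[...,::-1])
im,P=cloud('wrist'); z=P[...,2]
import numpy as np
near=np.hypot(P[...,0]-.575,P[...,1]+.211)<.05
for a,b in((.158,.17),(.115,.125),(.004,.01)):
    m=near&(z>a)&(z<b) if b>.02 else (np.hypot(P[...,0]-.575,P[...,1]+.211)<.09)&(z>a)&(z<b)
    if m.sum()>3:
        q=P[m][:,:2].astype(np.float32); print(a,m.sum(),q.mean(0),cv2.minEnclosingCircle(q),np.median(z[m]))
s=ctrl.get_state(); print(s['position'],s['joint_positions'],s['ft_force'])
E
```

```text
time: 1.72
position: [0.5744, -0.2143, 0.2663]
tool_rot: [2.372, 2.06, -0.003]
ft_force: [0.2, -0.5, 0.0]
grip_width: 1.001
grip_force: 0.0
0.158 919 [ 0.5773349  -0.21160708] ((0.5772847533226013, -0.21258409321308136), 0.013307317160069942) 0.16521279695114266
0.115 865 [ 0.5782242  -0.20513654] ((0.5772072672843933, -0.2127283811569214), 0.021888136863708496) 0.12132481286060665
0.004 3901 [ 0.5618908  -0.18847552] ((0.5624829530715942, -0.19841693341732025), 0.07507087290287018) 0.007345575198662746
[ 0.5744105  -0.21431698  0.26643891] [ 0.72922446  0.2681155  -0.50758451  1.48925229  0.13195315  1.41855004
  0.07629604] [ 0.30089141 -0.52495252 -0.24758682]
```

View pics/w1.png

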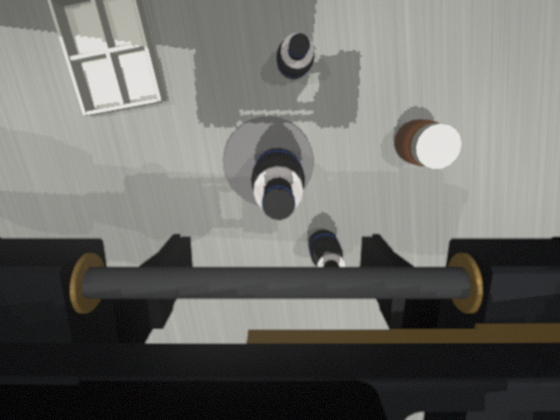

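The wrist view shows the big camera's head at (280,200), between the fingers. Circle fits give radii of 13.3 and 21.9 mm, as expected, with the axis at (0.577, -0.2126).

```bash
python3 -m inch '[[3,2,-30],[3,2,-70],[3,2,-100],[3,2,-118],[3,2,-126],[3,2,-126],[3,2,-126]]' 2>&1 | tail -8; python3 -m inch '[[3,2,-30,0,0,0],[3,2,-70,0,0,0],[3,2,-100,0,0,0],[3,2,-118,0,0,0],[3,2,-126,0,0,0],[3,2,-126,0,0,0],[3,2,-126,0,0,0]]'
```

```text
invalid input
time: 2.65
position: [0.5794, -0.2102, 0.1419]
tool_rot: [2.366, 2.063, 0.002]
ft_force: [-0.6, -0.1, 0.1]
grip_width: 1.001
grip_force: 0.0
```

```bash
python3 -m inch '[[-2,-2,-2,0,0,0],[-2,-2,-2,0,0,0]]' && python3 -m inch '[[0,0,0,0,0,0],[0,0,0,0,0,0],[0,0,0,0,0,0],[0,0,0,0,0,0],[0,0,0,0,0,0],[0,0,0,0,0,0],[0,0,0,0,0,0],[0,0,0,0,0,0]]' 0 30; python3 -c "
from bench import ctrl
s=ctrl.get_state();print(s['ft_force'],s['torque'],s['position'])"
```

```text
time: 2.9
position: [0.5764, -0.2124, 0.1388]
tool_rot: [2.368, 2.064, -0.0]
ft_force: [0.9, -0.2, 0.0]
grip_width: 0.999
grip_force: 0.0
time: 3.9
position: [0.5766, -0.212, 0.1386]
tool_rot: [2.368, 2.065, 0.0]
ft_force: [-0.3, -1.1, 0.2]
grip_width: 0.288
grip_force: 30.0
[-0.29327514 -1.13456235  0.20151774] [-0.00855598 -0.13495279  0.01983948] [ 0.57655686 -0.21198597  0.13859486]
```

```bash
python3 -m inch '[[0,0,15,0,0,0],[0,0,45,0,0,0],[0,0,85,0,0,0],[0,0,125,0,0,0],[0,0,160,0,0,0],[0,0,174,0,0,0],[-10,25,174,0,0,0],[-25,60,174,0,0,0],[-42,100,174,0,0,0],[-58,140,174,0,0,0],[-70,168,174,0,0,0],[-76,182,174,0,0,0],[-78,187,174,0,0,0],[-78,187,174,0,0,0],[-78,187,174,0,0,0],[-78,187,174,0,0,0]]'
python3 - <<'E'
from h import *
for n in ('wrist','side','top'):
    im,d=grab(n); cv2.imwrite('pics/%s2.png'%n,im[...,::-1])
s=ctrl.get_state(); print(s['position'],s['tool_rot'],s['ft_force'],s['torque'])
for n in ('wrist','top'):
    im,P=cloud(n); z=P[...,2]; hsv=cv2.cvtColor(im,cv2.COLOR_RGB2HSV)
    m=((hsv[...,0]<15)&(hsv[...,1]>150)&(z>.25)&(z<.29)&(P[...,1]<.2)&(P[...,1]>0))
    q=P[m]; print(n,m.sum(),np.median(q,0),q.min(0),q.max(0))
    r=cv2.minAreaRect(q[:,:2].astype(np.float32)); print(r)
E
```

```text
time: 5.9
position: [0.4988, -0.0259, 0.3124]
tool_rot: [-2.369, -2.063, -0.0]
ft_force: [-0.3, -0.2, -4.5]
grip_width: 0.289
grip_force: 30.0
[ 0.49866765 -0.02526935  0.3125068 ] [-2.36812127e+00 -2.06409895e+00 -1.04376345e-04] [-0.08818148 -0.20237506 -4.26043315] [-0.02181855 -0.10778862 -0.08651711]
wrist 7161 [0.50363833 0.0750187  0.27264086] [0.48186431 0.03535154 0.26343586] [0.54361733 0.10153897 0.27966228]
((0.5118231177330017, 0.06848745048046112), (0.06104293465614319, 0.05757268890738487), 82.75074768066406)
top 774 [0.51684928 0.10285456 0.27073065] [0.48197739 0.03665079 0.26262158] [0.54704717 0.14341741 0.28057973]
((0.5137501955032349, 0.08822120726108551), (0.10661502927541733, 0.05781267583370209), 83.42041778564453)
```

View pics/wrist2.png

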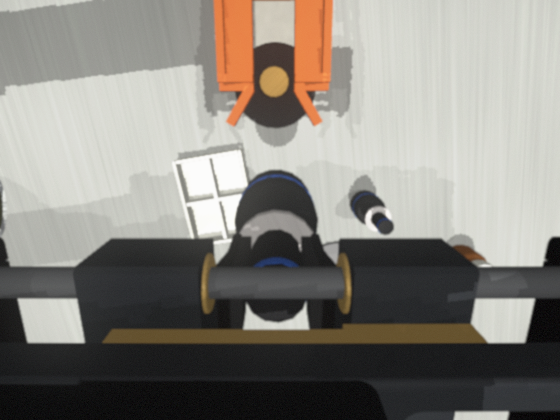

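The wrist view shows the fork with its slot at column 274, tine fronts at row 87 and lead-in tips at row 123. The held camera hangs straight at column 275. I'll measure the seat in the fork's axes.

```bash
python3 - <<'E'
from h import *
im,P=cloud('wrist'); z=P[...,2]; hsv=cv2.cvtColor(im,cv2.COLOR_RGB2HSV)
m=((hsv[...,0]<15)&(hsv[...,1]>150)&(z>.255)&(z<.29)&(P[...,1]<.2)&(P[...,1]>0))
v,u=np.nonzero(m)
# per row outer/inner edges for body rows
mid=[];
for r in range(3,83,4):
    c=np.nonzero(m[r])[0]; L=P[r,c]; g=np.argmax(np.diff(c)); 
    mid.append([*(L[2,:2]+L[-3,:2])/2,*(L[g-1,:2]+L[g+2,:2])/2, np.linalg.norm(L[0]-L[-1]),np.linalg.norm(L[g,:2]-L[g+1,:2])])
mid=np.array(mid); print(mid[::5].round(4))
for k in (0,2):
    vx,vy,x0,y0=cv2.fitLine(mid[:,k:k+2].astype(np.float32),cv2.DIST_HUBER,0,.01,.01).ravel(); s=np.sign(vy); print('axis',vx*s,vy*s,x0,y0,np.degrees(np.arctan2(vy*s,vx*s)))
    x=np.array([vx,vy])*s; y=np.array([-x[1],x[0]])
q=P[m]; a=q[:,:2]@x; b=q[:,:2]@y
print('along min',np.percentile(a,[0,.3,1]),'across',np.percentile(b,[.3,99.7]), 'slot line',np.array([x0,y0])@y)
h=np.histogram(a,bins=np.arange(a.min(),a.max()+.002,.002)); print(h[1][:-1].round(4),h[0])
hi=(q[:,2]>.2745); print('z pct',np.percentile(q[:,2],[2,10,25,50,75,90,98]).round(4))
# collar of held camera
n=(z>.275)&(z<.30)&(np.hypot(P[...,0]-.4988,P[...,1]+.0255)<.03)
print(n.sum(), cv2.minEnclosingCircle(P[n][:,:2].astype(np.float32)),np.median(P[n],0))
im,P=cloud('top'); z=P[...,2]; hsv=cv2.cvtColor(im,cv2.COLOR_RGB2HSV)
m=((hsv[...,0]<15)&(hsv[...,1]>150)&(z>.25)&(z<.29)&(P[...,1]<.2)&(P[...,1]>0));q=P[m]; a=q[:,:2]@x; b=q[:,:2]@y
print('top along',np.percentile(a,[0,.5,1,98,99,100]),'across',np.percentile(b,[.3,1,99,99.7]))
E
```

```text
[[0.5154 0.095  0.5159 0.0968 0.0564 0.0227]
 [0.5141 0.0864 0.5145 0.0874 0.0561 0.0228]
 [0.5129 0.0775 0.5132 0.0782 0.0569 0.0231]
 [0.5116 0.0681 0.5116 0.0687 0.0569 0.022 ]]
axis 0.13225208 0.9912161 0.51299316 0.07757528 82.400246
axis 0.14600961 0.98928314 0.51317346 0.07840776 81.60425
along min [0.11152042 0.11310632 0.11469767] across [-0.52469194 -0.46765402] slot line -0.49622557
[0.1115 0.1135 0.1155 0.1175 0.1195 0.1215 0.1235 0.1255 0.1275 0.1295
 0.1315 0.1335 0.1355 0.1375 0.1395 0.1415 0.1435 0.1455 0.1475 0.1495
 0.1515 0.1535 0.1555 0.1575 0.1595 0.1615 0.1635 0.1655 0.1675 0.1695
 0.1715] [ 34  61  73  85  86  78  92  95 135 267 310 298 254 292 295 297 293 303
 301 295 309 298 303 308 309 315 303 324 327 309 112]
z pct [0.2707 0.2715 0.272  0.2726 0.2741 0.2774 0.2783]
1542 ((0.5006129741668701, -0.016123563051223755), 0.02017550729215145) [ 0.50207302 -0.01258529  0.29506383]
top along [0.1082681  0.11270924 0.11466796 0.21294726 0.21371149 0.21494946] across [-0.5242066  -0.52369382 -0.46714474 -0.46668628]
```

```bash
python3 -m inch '[[1,10,0,0,0,0],[3,25,0,0,0,0],[5,38,0,0,0,0],[6,45,0,0,0,0],[6,45,0,0,0,0],[6,45,0,0,0,0]]'
python3 - <<'E'
from h import *
im,d=grab('wrist'); cv2.imwrite('pics/w3.png',cv2.resize(im[:300,:,::-1],None,fx=1.4,fy=1.4))
s=ctrl.get_state(); print(s['position'],s['ft_force'])
im,P=cloud('wrist'); z=P[...,2]; hsv=cv2.cvtColor(im,cv2.COLOR_RGB2HSV)
org=(hsv[...,0]<15)&(hsv[...,1]>150)&(z>.255)&(z<.30)
x=np.array([.139,.990]);y=np.array([-.990,.139]); a=P[...,:2]@x; b=P[...,:2]@y+.497
# z profile along tine centre (|across| 13..22)  and slot end
for lo in np.arange(.105,.215,.003):
    t=(a>lo)&(a<lo+.003); s1=org&t&(abs(b)>.013)&(abs(b)<.022); s0=t&(abs(b)<.007)&(z>.255)&(z<.30)
    print(round(lo,3),s1.sum(),np.median(z[s1]).round(4) if s1.any() else '',(s0&org).sum(), np.percentile(b[t&org],[1,99]).round(4) if (t&org).any() else '')
E
```

```text
time: 6.8
position: [0.5046, 0.0195, 0.3125]
tool_rot: [2.368, 2.064, -0.001]
ft_force: [0.1, 0.6, -4.2]
grip_width: 0.293
grip_force: 30.0
[0.50453599 0.01935365 0.31249693] [ 0.23390999  0.43125612 -4.64036251]
0.105 0  0 
0.108 25 0.2724 0 [-0.025   0.0241]
0.111 55 0.2724 0 [-0.0248  0.0234]
0.114 89 0.2723 0 [-0.0229  0.0215]
0.117 98 0.2723 0 [-0.021   0.0196]
0.12 89 0.2724 0 [-0.0192  0.0185]
0.123 70 0.2724 0 [-0.0169  0.0167]
0.126 142 0.2724 0 [-0.028   0.0278]
0.129 135 0.2773 0 [-0.0278  0.0276]
0.132 223 0.2756 0 [-0.0281  0.0278]
0.135 170 0.2724 0 [-0.0281  0.0278]
0.138 186 0.2724 0 [-0.028   0.0277]
0.141 162 0.2725 0 [-0.0284  0.0277]
0.144 196 0.2723 0 [-0.0282  0.0279]
0.147 165 0.2723 0 [-0.0282  0.0279]
0.15 191 0.2723 0 [-0.0279  0.0277]
0.153 196 0.2723 0 [-0.0278  0.0281]
0.156 164 0.2724 0 [-0.0283  0.028 ]
0.159 201 0.2724 0 [-0.0282  0.0279]
0.162 200 0.2724 0 [-0.028   0.0282]
0.165 202 0.2724 0 [-0.0284  0.0281]
0.168 201 0.2724 52 [-0.0282  0.0281]
0.171 197 0.2724 154 [-0.0278  0.0281]
0.174 209 0.2724 154 [-0.0278  0.0281]
0.177 205 0.2723 159 [-0.0279  0.0279]
0.18 209 0.2723 164 [-0.0281  0.0281]
0.183 253 0.277 198 [-0.0278  0.028 ]
0.186 172 0.2771 137 [-0.0278  0.0281]
0.189 217 0.2724 170 [-0.0278  0.0282]
0.192 226 0.2724 171 [-0.0277  0.0281]
0.195 217 0.2724 175 [-0.0276  0.0281]
0.198 225 0.2724 186 [-0.0275  0.0283]
0.201 223 0.2723 172 [-0.0274  0.0283]
0.204 231 0.2724 187 [-0.0278  0.0281]
0.207 234 0.2723 184 [-0.0276  0.0283]
0.21 235 0.2722 106 [-0.0275  0.0285]
0.213 63 0.2718 0 [-0.0278  0.0286]
```

View pics/w3.png

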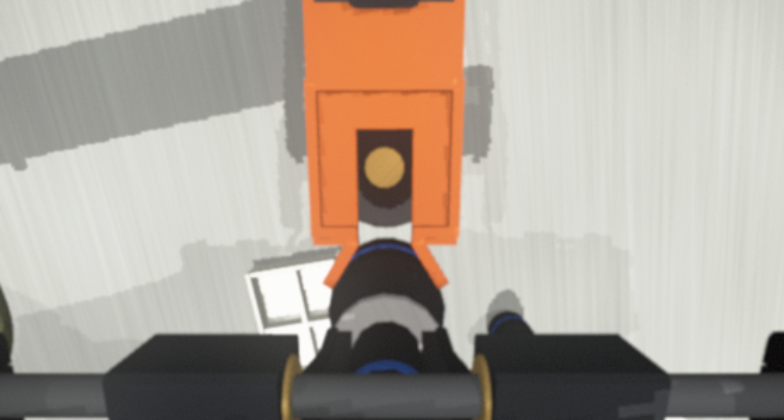

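The recess edges are at 0.133 and 0.183 along the fork axis and the slot ends at 0.170. That puts the seat at 0.158 along and centred across, 68.7 mm ahead of the camera.

```bash
python3 -m inch '[[1,8,0,0,0,0],[3,18,0,0,0,0],[4,28,0,0,0,0],[5,38,0,0,0,0],[7,48,0,0,0,0],[8,58,0,0,0,0],[9,64,0,0,0,0],[9.5,68,0,0,0,0],[9.5,68,0,0,0,0],[9.5,68,0,0,0,0]]'
python3 - <<'E'
from h import *
for n in ('wrist','side'):
  im,d=grab(n)
  if n=='wrist': cv2.imwrite('pics/w4.png',im[...,::-1])
  else: cv2.imwrite('pics/s4.png',cv2.resize(im[80:260,150:330,::-1],None,fx=3.3,fy=3.3))
s=ctrl.get_state(); p=s['position'];print(p,s['ft_force'],p[0]*.139+p[1]*.99,-.99*p[0]+.139*p[1])
E
```

```text
time: 8.1
position: [0.5141, 0.0876, 0.3126]
tool_rot: [2.368, 2.064, -0.0]
ft_force: [-0.0, -0.4, -5.5]
grip_width: 0.287
grip_force: 30.0
[0.51407964 0.08759416 0.31255114] [-0.68523064  0.4350342  -4.61393731] 0.15817529120174612 -0.49676325091118473
```

View pics/w4.png

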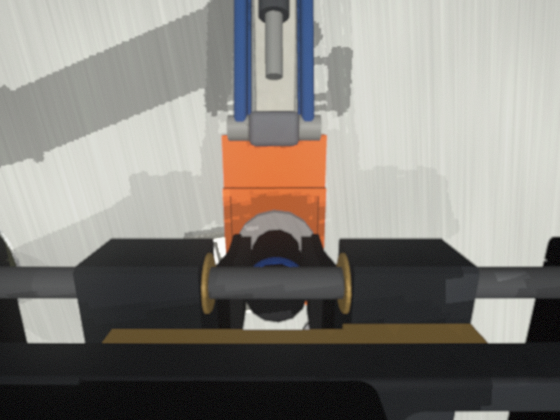

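Camera is centred in the fork: slot centre is near column 275 and the collar's rear edge is inside the rear lip. Lowering to contact, with a check of the collar's edge first.

```bash
python3 - <<'E'
from h import *
im,P=cloud('wrist'); z=P[...,2]; hsv=cv2.cvtColor(im,cv2.COLOR_RGB2HSV)
a=P[...,:2]@[.139,.99]; b=P[...,:2]@[-.99,.139]+.497
m=(hsv[...,1]<70)&(z>.288)&(z<.302)&(abs(b)<.023)&(a>.16)&(a<.19)
print(m.sum(),np.percentile(a[m],[98,99.5,100]),np.median(z[m]),[ (np.percentile(b[m&(a>t)&(a<t+.003)],[1,99]).round(4)) for t in (.163,.168,.172)])
E
python3 -m inch '[[0,0,-3,0,0,0],[0,0,-6,0,0,0],[0,0,-9,0,0,0],[0,0,-11,0,0,0],[0,0,-12,0,0,0],[0,0,-13,0,0,0],[0,0,-14,0,0,0],[0,0,-14,0,0,0],[0,0,-14,0,0,0]]'
python3 -c "
from bench import ctrl
s=ctrl.get_state();print(s['ft_force'],s['position'])"
```

```text
1486 [0.17874087 0.17902031 0.17949027] 0.2952272364943755 [array([-0.0184,  0.017 ]), array([-0.019 ,  0.0173]), array([-0.0156,  0.0147])]
time: 9.32
position: [0.5141, 0.0881, 0.2986]
tool_rot: [2.368, 2.065, 0.0]
ft_force: [0.1, -0.1, -4.1]
grip_width: 0.288
grip_force: 30.0
[ 0.08567198 -0.07603074 -4.0927161 ] [0.51407701 0.0880528  0.29863838]
```

```bash
python3 -m inch '[[0,0,-1,0,0,0],[0,0,-2,0,0,0],[-0.1,-0.6,-3,0,0,0],[-0.1,-0.9,-4,0,0,0],[-0.2,-1.2,-5,0,0,0],[-0.2,-1.5,-6,0,0,0],[-0.2,-1.8,-7,0,0,0],[-0.3,-2.3,-9,0,0,0],[-0.4,-2.8,-11,0,0,0],[-0.4,-2.8,-11,0,0,0],[-0.4,-2.8,-11,0,0,0]]'
python3 - <<'E'
from h import *
im,d=grab('wrist')
im,P=cloud('wrist'); z=P[...,2]; hsv=cv2.cvtColor(im,cv2.COLOR_RGB2HSV)
a=P[...,:2]@[.139,.99]; b=P[...,:2]@[-.99,.139]+.497
o=(hsv[...,0]<15)&(hsv[...,1]>150)&(z>.2)
f=o&(abs(b)<.022)
for lo in np.arange(.172,.216,.002):
    t=f&(a>lo)&(a<lo+.002); print(round(lo,3),t.sum(),np.median(z[t]).round(4) if t.any() else '')
m=(hsv[...,1]<70)&(z>.268)&(z<.290)&(abs(b)<.023)&(a>.155)&(a<.19)
print(m.sum(),np.percentile(a[m],[98,99.5,100]),np.median(z[m]))
F=np.array([ctrl.get_state()['ft_force']]); print(F,ctrl.get_state()['position'])
E
```

```text
time: 10.7
position: [0.5138, 0.0852, 0.2876]
tool_rot: [2.368, 2.065, 0.0]
ft_force: [-0.6, -0.2, -3.2]
grip_width: 0.29
grip_force: 30.0
0.172 137 0.2623
0.174 191 0.2623
0.176 279 0.2624
0.178 220 0.2624
0.18 179 0.2673
0.182 325 0.2674
0.184 495 0.2637
0.186 319 0.2624
0.188 290 0.2624
0.19 319 0.2624
0.192 327 0.2624
0.194 317 0.2623
0.196 315 0.2625
0.198 311 0.2625
0.2 330 0.2625
0.202 337 0.2624
0.204 343 0.2625
0.206 300 0.2625
0.208 137 0.2625
0.21 34 0.2624
0.212 0 
0.214 0 
0.216 0 
1919 [0.17606514 0.17666477 0.17707522] 0.27065972012281697
[[ 0.12001026 -0.77294257 -1.84684798]] [0.51372046 0.08526533 0.28766409]
```

The fork has sunk 10 mm. The collar's top is 8.3 mm above the recess floor, so it's seated, and it's centred. I'll keep following the arc.

```bash
python3 -m inch '[[-0.1,-0.5,-2,0,0,0],[-0.1,-1,-4,0,0,0],[-0.2,-1.5,-6,0,0,0],[-0.3,-2,-8,0,0,0],[-0.3,-2.4,-10,0,0,0],[-0.4,-2.8,-12,0,0,0],[-0.5,-3.2,-14,0,0,0],[-0.5,-3.6,-16,0,0,0],[-0.6,-4,-18,0,0,0],[-0.6,-4.3,-20,0,0,0],[-0.7,-4.7,-22,0,0,0],[-0.7,-5,-24,0,0,0],[-0.7,-5.3,-26,0,0,0],[-0.8,-5.6,-28,0,0,0],[-0.8,-5.8,-30,0,0,0],[-0.8,-5.8,-30,0,0,0],[-0.8,-5.8,-30,0,0,0],[-0.8,-5.8,-30,0,0,0]]'
cat > chk.py <<'E'
from h import *
F=[]
for i in range(6):
    im,d=grab('wrist'); F.append(ctrl.get_state()['ft_force'])
im,P=cloud('wrist'); z=P[...,2]; hsv=cv2.cvtColor(im,cv2.COLOR_RGB2HSV)
a=P[...,:2]@[.139,.99]; b=P[...,:2]@[-.99,.139]+.497
p=ctrl.get_state()['position']; ap=p[0]*.139+p[1]*.99
f=(hsv[...,0]<15)&(hsv[...,1]>150)&(z>.12)&(abs(b)<.022)
fl=np.median(z[f&(a>ap+.034)]); lip=f&(z>fl+.003)&(a>ap+.015)
m=(hsv[...,1]<70)&(abs(z-p[2]+.0186)<.006)&(abs(b)<.023)&(a>ap)&(a<ap+.03)
print('floor',fl,'drop',.2724-fl,'collar-top minus floor',np.median(z[m])-fl,'collar centre',np.percentile(a[m],99.5)-.0218,'seat',np.percentile(a[lip],[5,95]).mean()-.027,'tcp',ap,p)
print('F',np.mean(F,0),np.std(F,0),ctrl.get_state()['time'])
E
python3 chk.py
```

```text
time: 13.0
position: [0.5129, 0.0794, 0.2576]
tool_rot: [2.368, 2.065, -0.0]
ft_force: [1.0, 0.1, -1.4]
grip_width: 0.292
grip_force: 30.0
floor 0.23245539846409669 drop 0.03994460153590329 collar-top minus floor 0.007883512263934578 collar centre 0.149197963675062 seat 0.15007836329966387 tcp 0.14994435955366972 [0.51284841 0.07945296 0.25762312]
F [ 1.02222493 -0.20726265 -1.45405797] [0.25506563 0.35798644 0.76061927] 13.3
```

```bash
python3 -m inch '[[0,-0.2,-2,0,0,0],[-0.1,-0.5,-4,0,0,0],[-0.1,-0.7,-6,0,0,0],[-0.1,-0.9,-8,0,0,0],[-0.2,-1.1,-10,0,0,0],[-0.2,-1.3,-12,0,0,0],[-0.2,-1.4,-14,0,0,0],[-0.2,-1.6,-16,0,0,0],[-0.2,-1.7,-18,0,0,0],[-0.2,-1.8,-20,0,0,0],[-0.2,-1.8,-20,0,0,0],[-0.2,-1.8,-20,0,0,0]]'; sed -i 's/range(6)/range(12)/' chk.py
python3 chk.py
```

```text
time: 14.8
position: [0.5126, 0.0777, 0.2376]
tool_rot: [2.368, 2.065, -0.0]
ft_force: [0.3, -0.3, -0.1]
grip_width: 0.29
grip_force: 30.0
floor 0.21244102557822764 drop 0.05995897442177234 collar-top minus floor 0.007863877459312912 collar centre 0.14732199192456563 seat 0.14826108494093468 tcp 0.1481429301553171 [0.51264081 0.07766248 0.23757561]
F [ 0.42806573 -0.45666624 -0.50789766] [0.52724254 0.52590546 0.44258138] 15.4
```

```bash
python3 -m inch '[[0,0,-2,0,0,0],[0,-0.1,-4,0,0,0],[0,-0.1,-6,0,0,0],[0,-0.2,-8,0,0,0],[0,-0.2,-10,0,0,0],[0,-0.2,-10,0,0,0],[0,-0.2,-10,0,0,0],[0,-0.2,-10,0,0,0]]'; sed -i 's/range(12)/range(20)/' chk.py
python3 chk.py
```

```text
time: 16.4
position: [0.5126, 0.0774, 0.2276]
tool_rot: [2.368, 2.065, -0.0]
ft_force: [0.3, -1.6, -1.2]
grip_width: 0.294
grip_force: 30.0
floor 0.20241736146343364 drop 0.06998263853656633 collar-top minus floor 0.007849724725508489 collar centre 0.14712476857342388 seat 0.1479971032102302 tcp 0.1479472446291066 [0.51262734 0.07746671 0.2275751 ]
F [ 0.11009773 -0.89006146 -0.1630743 ] [0.46606795 0.48443188 0.71954656] 17.4
```

```bash
python3 -m inch '[[0,0,-1,0,0,0],[0,0,-2,0,0,0],[0,0,-3,0,0,0],[0,0,-4,0,0,0],[0,0,-4,0,0,0],[0,0,-4,0,0,0],[0,0,-4,0,0,0]]' - 15; sed -i 's/range(20)/range(40)/' chk.py
python3 chk.py
```

```text
time: 18.27
position: [0.5126, 0.0774, 0.2236]
tool_rot: [2.368, 2.065, -0.0]
ft_force: [0.7, -1.3, -0.4]
grip_width: 0.296
grip_force: 15.0
floor 0.19842646958136642 drop 0.07397353041863355 collar-top minus floor 0.00786131869481263 collar centre 0.14714332534775887 seat 0.1480447540585739 tcp 0.1479359831851404 [0.51264825 0.0774524  0.22358211]
F [-0.41021291 -1.18571178 -0.17413233] [0.56385118 0.50661531 0.52570316] 20.275
```

```bash
python3 -m inch '[[0,0,-1,0,0,0],[0,0,-2,0,0,0],[0,0,-2,0,0,0],[0,0,-2,0,0,0],[0,0,-2,0,0,0]]' - 3; python3 -m inch '[[0,0,0,0,0,0],[0,0,0,0,0,0],[0,0,0,0,0,0],[0,0,0,0,0,0],[0,0,0,0,0,0],[0,0,0,0,0,0],[0,0,0,0,0,0],[0,0,0,0,0,0]]' 45; sed -i 's/range(40)/range(4)/' chk.py
python3 chk.py
```

```text
time: 20.9
position: [0.5126, 0.0775, 0.2216]
tool_rot: [2.368, 2.065, -0.0]
ft_force: [0.4, -1.6, -0.5]
grip_width: 0.296
grip_force: 3.0
time: 21.9
position: [0.5127, 0.0774, 0.2216]
tool_rot: [2.368, 2.065, 0.0]
ft_force: [-0.4, 0.0, 0.9]
grip_width: 0.52
grip_force: 0.0
floor 0.19646236470768141 drop 0.07593763529231856 collar-top minus floor 0.007888826473366528 collar centre 0.14713236368392302 seat 0.14807966130536312 tcp 0.14793826007873223 [0.51266207 0.07745276 0.2215856 ]
F [0.33515047 0.25144729 0.19311347] [0.15815227 0.31464476 0.64662374] 22.1
```

Released at rest with no motion: the drop stayed at 75.9 mm. Raising the gripper straight up and clear.

```bash
python3 -m inch '[[0,0,5,0,0,0],[0,0,15,0,0,0],[0,0,30,0,0,0],[0,0,50,0,0,0],[0,0,75,0,0,0],[0,0,100,0,0,0],[0,0,120,0,0,0],[-3,-20,120,0,0,0],[-7,-50,120,0,0,0],[-7,-50,120,0,0,0],[-7,-50,120,0,0,0],[-7,-50,120,0,0,0],[-7,-50,120,0,0,0],[-7,-50,120,0,0,0]]'
python3 - <<'E'
from h import *
im,d=grab('wrist'); a=im.copy(); im2,d=grab('side')
cv2.imwrite('pics/end.png',np.hstack([cv2.resize(a,(400,300)),cv2.resize(im2[80:290,130:410],(400,300))])[...,::-1])
im,P=cloud('wrist'); z=P[...,2]; hsv=cv2.cvtColor(im,cv2.COLOR_RGB2HSV)
f=(hsv[...,0]<15)&(hsv[...,1]>150)&(z>.15)&(P[...,1]>.14); print(np.median(z[f]))
n=np.hypot(P[...,0]-.5127,P[...,1]-.0774)<.03
m=n&(z>.241)&(z<.255); print(cv2.minEnclosingCircle(P[m][:,:2].astype(np.float32)),np.median(z[m]))
m=n&(z>.2)&(z<.209)&(hsv[...,1]<70); print(cv2.minEnclosingCircle(P[m][:,:2].astype(np.float32)),np.median(z[m]))
E
```

```text
time: 23.85
position: [0.5057, 0.0279, 0.3416]
tool_rot: [-2.367, -2.066, -0.0]
ft_force: [0.1, -0.3, -0.9]
grip_width: 0.517
grip_force: 0.0
nan
((0.5134181380271912, 0.07640638947486877), 0.013344156555831432) 0.24823625018356604
((0.5132951140403748, 0.07650027424097061), 0.021822985261678696) 0.20437027637784305
  return _methods._mean(a, axis=axis, dtype=dtype,
  ret = ret.dtype.type(ret / rcount)
```

View pics/end.png

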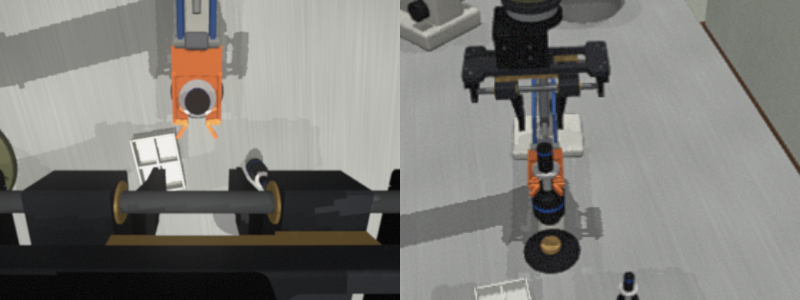

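The camera hangs upright in the fork, with its grip and collar centres within 0.2 mm. In the picture the collar is centred in the recess at (197,100), the sample and tray look undisturbed, and the gripper is clear.

```bash
python3 -c "
from bench import ctrl
print(ctrl.close_job())"
```

```text
the job is handed in; nothing more can be done
None
```

The large camera hangs upright in the fork with its collar seated in the recess; the balanced arm had sunk about 76 mm and did not visibly move on release, and the job is handed in (no verdict was returned).

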